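# Make up a car and a motorcycle battery kit

### The job

Make up the two battery kits from the stock on the bench, each part set down right way up, flat on the floor of its own bay. In the blue car tray put the red-covered clamp on the red pad, the black-covered clamp on the black pad and the orange post brush in the middle bay; in the grey motorcycle tray put the yellow-lidded jar on the yellow pad and the tub of bolts in the other bay. Leave the bare brass clamp and the blue-lidded jar where they are.

Things in the scene. Friction and masses are not known exactly. Their poses are not given: they have to be found in the camera images.
- red_clamp: Battery post clamp for the positive pole: brass collar with a bolt across its ears, and a red plastic cover with flat cheeks over the cable half. 60 mm long (its y axis), 36 mm wide (its x axis, the way to grip it), 28 mm high, about 0.13 kg, lying on the table. Origin: centre of its underside; z up, y from the cable end towards the bolted ears.
- black_clamp: Battery post clamp for the negative pole: the same as the red one but with a black plastic cover. 60 mm long (its y axis), 36 mm wide (its x axis, the way to grip it), 28 mm high, about 0.13 kg, lying on the table. Origin: centre of its underside; z up, y from the cable end towards the bolted ears.
- brush: Round battery-post cleaning brush: ribbed orange plastic cylinder with a black band and a wire ring in its top, 39 mm in diameter, 68 mm tall, about 0.08 kg, standing upright. Origin: centre of its underside; z along its axis.
- yellow_jar: Small white jar of terminal grease with a yellow screw lid: 48 mm in diameter at the lid (45 mm below it), 45 mm tall, the lid from 31 mm up; about 0.09 kg, upright. Origin: centre of its underside; z up.
- bolt_tub: White tub with a clear lid, brass terminal bolts seen inside: 36 mm wide (its x axis, the way to grip it), 56 mm long (its y axis), 27 mm high, about 0.10 kg, closed. Origin: centre of its underside; z up.
- bare_clamp: Spare brass post clamp without any cover. 60 mm long (its y axis), 34 mm wide (its x axis, the way to grip it), 23 mm high, about 0.13 kg, lying on the table. Origin: centre of its underside; z up, y from the cable end towards the bolted ears. It belongs to neither kit and stays where it is.
- blue_jar: White jar of the same shape and size as the grease jar, but with a blue lid. Belongs to neither kit and stays where it is. Origin: centre of its underside.
- car_tray: Blue kit tray for the car, fixed in place: 126 mm (x) by 252 mm (y), rim and dividers 18 mm high and 3 mm thick, top of its pads 5 mm above its underside. Three bays side by side along y, each 120 mm (x) by 80 mm (y) inside, centred at x = 0 and y = -83 mm (black pad), 0 (light blue pad) and +83 mm (red pad). Origin: centre of its underside; z up.
- bike_tray: Grey kit tray for the motorcycle, fixed in place: 126 mm (x) by 169 mm (y), rim and divider 18 mm high and 3 mm thick, top of its pads 5 mm above its underside. Two bays side by side along y, each 120 mm (x) by 80 mm (y) inside, centred at x = 0 and y = -41.5 mm (off-white pad) and +41.5 mm (yellow pad). Origin: centre of its underside; z up.
Things that resemble listed ones, but are neither listed nor needed, are in the scene too. Leave any turquoise look-alike of the yellow_jar alone. There is more than one size of the bike_tray; the one meant has the size given above.

How it is judged (in metres and radians):
At the end, for the whole second after the job is handed in: The five parts stand released and at rest in their named bays: each centre within 25 mm (tray y) and 45 mm (tray x) of the bay centre, underside on the pad (1 to 10 mm above the tray underside), right way up within 0.15 rad; bare clamp and blue jar within 20 mm of their start (y of black_clamp in the frame of car_tray between -0.108 and -0.058 m and x of black_clamp in the frame of car_tray between -0.045 and 0.045 m and z of black_clamp in the frame of car_tray between 0.001 and 0.01 m and angle between each of black_clamp, brush, red_clamp, bolt_tub, yellow_jar's own z axis and vertical below 0.15 rad and linear speed of each of black_clamp, brush, red_clamp, bolt_tub, yellow_jar below 0.02 m/s and angular speed of each of black_clamp, brush, red_clamp, bolt_tub, yellow_jar below 0.2 rad/s and y of brush in the frame of car_tray between -0.025 and 0.025 m and x of brush in the frame of car_tray between -0.045 and 0.045 m and z of brush in the frame of car_tray between 0.001 and 0.01 m and y of red_clamp in the frame of car_tray between 0.058 and 0.108 m and x of red_clamp in the frame of car_tray between -0.045 and 0.045 m and z of red_clamp in the frame of car_tray between 0.001 and 0.01 m and y of bolt_tub in the frame of bike_tray between -0.0665 and -0.0165 m and x of bolt_tub in the frame of bike_tray between -0.045 and 0.045 m and z of bolt_tub in the frame of bike_tray between 0.001 and 0.01 m and y of yellow_jar in the frame of bike_tray between 0.0165 and 0.0665 m and x of yellow_jar in the frame of bike_tray between -0.045 and 0.045 m and z of yellow_jar in the frame of bike_tray between 0.001 and 0.01 m and distance of each of bare_clamp, blue_jar from where it was at the start of the episode below 0.02 m); the robot touches nothing.
It fails at once if the bare brass clamp was moved more than 20 mm (distance of bare_clamp from where it was at the start of the episode above 0.02 m).
It fails at once if the blue-lidded jar was moved more than 20 mm (distance of blue_jar from where it was at the start of the episode above 0.02 m).
It also fails if it takes over 109 s, if anything falls off the work surface, if the arm or the gripper's body presses on something with over 40 N, if the wrist force passes 120 N, or if a joint passes its speed limit or range.

### The arm

A 6-joint arm with a two-finger parallel gripper is mounted at the origin on the work surface. World frame = base frame: x ahead of the robot, y to its left, z up, the work surface at z = 0. Lengths are in mm, angles in rad, forces in N, time in s.
With the tool pointing down it reaches from about 350 to 975 mm from the base axis. Payload 7.1 kg.
Tool frame: the origin (TCP) lies between the finger pads; the fingertips stand 14 mm ahead of it and the grasp point (between the pads) lies 5 mm behind it; z points along the fingers, y is the line along which they close (so a half turn about z gives the same grasp; the last joint's range is limited). The gripper opens to 88 mm and grips with 3 to 60 N. Pads are 20 mm wide; open, the fingers measure 115 mm over their backs; the gripper's body (75 mm by 178 mm) begins 61 mm behind the grasp point.
Start: joints at [-1.258, 0.423, 1.63, -0, 1.089, -0.019], TCP at [203.608, -590.888, 236.675] pointing down, gripper open.
Joint ranges: [-3, 3], [-0.9, 2.11], [0.09, 2.58], [-1.31, 4.45], [0.11, 2.69], [-2.54, 2.54]. Speed limits (rad/s): [2.39, 2.39, 3.01, 3.14, 3.14, 3.14].

### API

Orientations are given as a rotation vector (axis times angle).
In Python, from workcell import ctrl gives the robot as it stands. The module is installed in compiled form; this text tells all that it offers.
- The arm moves only by the tool servo_tool, never from a script. Its argument "plan" is a list of rows, each a list of 3 entries, a list of its own where there are three numbers: the closure, from 0 (fully open) to 1 (shut), then the shift along the world's x, y, z in mm, then the turn about the world's z in degrees. In form: [[hand, [x, y, z], yaw], ...]. A call has 1 to 10 rows; each row is the pose to reach, as a shift and turn from the pose commanded when the call began; what a row does not reach only later rows make up. A row lasts 1/12 s, in which the tool goes at most 41.7 mm and 7.16 degrees, less where a joint would pass 70% of its speed; a pose out of reach is approached as far as the arm can. A call with a gripper value outside its range is refused whole. The fingers move at their own pace and stop on an object; the grip force is fixed at half the most. Time passes only in rows, so rows that repeat a pose let the fingers close. It gives the time, the measured TCP pose, the force, the opening and the grip force at its end, in the units of the state.
- ctrl.get_obs(): the state, without advancing time (a new reading comes with each control period).
- ctrl.get_image(name): name is "scene" or "side" or "wrist"; returns the picture (480x640x3 uint8, blue, green, red); there is no depth.
- ctrl.camera_info(name): a dict with "fovy" (degrees; the focal length in pixels is half the picture's height over the tangent of half this angle, whatever the lens; pixels are square), "cx", "cy" (the principal point, pixels), "rvec" (rotation vector, rad) and "tvec" (3), from world to camera coordinates, as OpenCV has them; the wrist camera has in their place "T_tool_cam" (4x4, takes a point from camera to tool coordinates, whose origin is the TCP and whose axes are the flange's). Camera axes: x right, y down, z forward; pixel columns grow to the right and rows downward; lengths in mm; the calibration is good to about 2 mm. A picture is of the moment at which its call begins: read the wrist's pose just before it. camera_info takes no time and is no camera call.
- ctrl.close_job(): hands the job in; it is judged then, once.
The state is a dict: "t": time; "qpos": joint angles; "qvel": joint speeds; "joint_torque": joint torques, N m; "ee_pos": TCP position; "orientation": TCP orientation; "ft_force": force on the tool from outside, world axes, zero at the start; "moment": the same for the moment, N m; "width": finger opening in mm; "grasp_force": force on a finger pad.
Only numpy, scipy, OpenCV 4.12 (cv2) and the standard library are available. Lean on these libraries where they do the work, as an engineer would, in place of code of your own. Each camera call takes 0.05 s, during which the arm holds its last target. There are 200 camera calls.

## Working session

There is one attempt and no reset: what is moved stays moved. The work goes in short steps, Python scripts to look and compute and a tool call to move; the robot and the scene stay as the last step left them, time stands still between calls to the robot, and variables do not carry over. Pictures are saved under pics/ and viewed, at most 14 in all, crops included, and the job is handed in when it is done.

Besides the shell and the picture viewer there is one more tool, called after "Request:" as name([rows], argument=value, ...), one row to a line, values as JSON. servo_tool: Moves the arm, as the interface text tells. Its arguments: {"type":"object","properties":{"plan":{"type":"array"}},"required":["plan"]}

```bash
mkdir -p pics
cat > h.py <<'E'
import numpy as np, cv2
from workcell import ctrl
def cam(name, obs=None):
    c=ctrl.camera_info(name); f=240/np.tan(np.radians(c['fovy'])/2)
    K=np.array([[f,0,c['cx']],[0,f,c['cy']],[0,0,1.]])
    if name=='wrist':
        o=obs or ctrl.get_obs(); T=np.eye(4)
        T[:3,:3]=cv2.Rodrigues(np.array(o['orientation'],float))[0]; T[:3,3]=o['ee_pos']
        T=T@np.array(c['T_tool_cam']); R=T[:3,:3].T; t=-R@T[:3,3]
    else:
        R=cv2.Rodrigues(np.array(c['rvec'],float))[0]; t=np.array(c['tvec'],float).ravel()
    return K,R,t
def ray(C,uv):
    K,R,t=C; d=R.T@np.linalg.inv(K)@np.array([uv[0],uv[1],1.]); return -R.T@t,d
def onz(C,uv,z):
    o,d=ray(C,uv); return o+d*(z-o[2])/d[2]
def tri(C1,a,C2,b):
    o1,d1=ray(C1,a);o2,d2=ray(C2,b)
    s=np.linalg.lstsq(np.c_[d1,-d2],o2-o1,rcond=None)[0]
    p,q=o1+s[0]*d1,o2+s[1]*d2; return (p+q)/2,np.linalg.norm(p-q)
def snap(name,fn):
    C=cam(name); im=ctrl.get_image(name); cv2.imwrite('pics/'+fn,im); return C,im
E
python3 - <<'E'
from h import *
for n in('scene','side','wrist'):
    C,im=snap(n,n+'0.png'); print(n,-C[1].T@C[2],C[1][2], C[0][0,0])
print(ctrl.camera_info('wrist'),ctrl.get_obs())
E
```

```text
scene [1021.7684608  -170.33653248  928.91181135] [-0.50394131  0.15931464 -0.84891814] 511.7308043307818
side [-160.85476538  618.4661218   888.90215265] [ 0.52897362 -0.49230286 -0.69124873] 474.9387284938914
wrist [ 276.84049017 -565.29850334  383.74596021] [-0.27222868 -0.09227906 -0.95779754] 429.40818797176536
{'fovy': 58.4024147805938, 'cx': 313.47244587645616, 'cy': 238.56025803120147, 'T_tool_cam': array([[ 4.47310434e-04, -9.57803750e-01, -2.87422645e-01,
         7.75751941e+01],
       [ 9.99999871e-01,  4.97139803e-04, -1.00381757e-04,
        -7.20543262e-02],
       [ 2.39035260e-04, -2.87422563e-01,  9.57803849e-01,
        -1.47786895e+02],
       [ 0.00000000e+00,  0.00000000e+00,  0.00000000e+00,
         1.00000000e+00]])} {'t': 0.15, 'qpos': array([-1.25795641e+00,  4.23712725e-01,  1.63049707e+00,  2.98407006e-05,
        1.08864305e+00, -1.90205601e-02]), 'qvel': array([-4.62743859e-05, -2.26374121e-03, -2.09999293e-03,  6.73843691e-04,
        3.65675921e-04, -2.10205464e-04]), 'joint_torque': array([-9.02183638e-04, -5.44984889e+01, -2.73919952e+01,  6.43544714e-02,
        2.04838120e-02, -6.65184575e-05]), 'ee_pos': array([ 203.51468518, -590.48545666,  236.05749184]), 'orientation': array([-3.09721358e+00, -5.18668434e-01,  2.48593736e-04]), 'ft_force': array([ 0.04732339,  0.40367132, -0.15633603]), 'moment': array([-0.00237347, -0.021589  , -0.00361631]), 'grasp_force': 0.0, 'width': 87.9928916883772}
```

View pics/scene0.png

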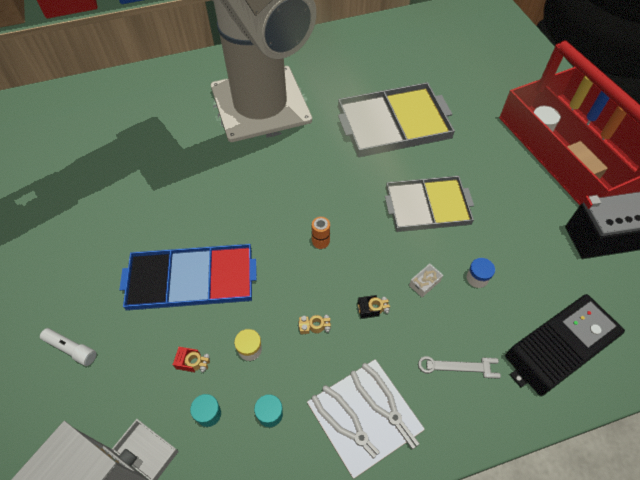

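View pics/side0.png

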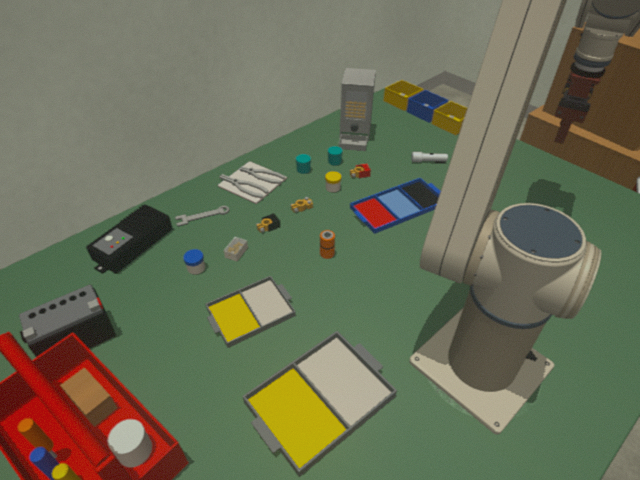

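The scene picture shows these parts and anything that could be confused with them:
- **Red clamp:** (190,360). The red pad is at (231,273) and the toolbox at (570,140).
- **Black clamp:** (373,306), with the bare clamp at (315,323).
- **Brush:** (320,232).
- **Yellow-lidded jar:** (248,344). The turquoise look-alikes are at (205,409) and (268,409), and the blue jar at (480,272).
- **Bolt tub:** (427,280).
- **Car tray:** (190,277).
- **Grey trays:** small at (428,203), large at (396,118). I'll pick the one whose measured size matches.

```bash
cat > m.py <<'E'
from h import *
im={n:cv2.imread(f'pics/{n}0.png') for n in('scene','side')}; C={n:cam(n) for n in im}
def mask(n,lo,hi,box):
    h=cv2.cvtColor(im[n],cv2.COLOR_BGR2HSV); m=cv2.inRange(h,np.array(lo),np.array(hi))
    z=np.zeros_like(m); x0,y0,x1,y1=box; z[y0:y1,x0:x1]=m[y0:y1,x0:x1]
    cs=cv2.findContours(z,cv2.RETR_EXTERNAL,cv2.CHAIN_APPROX_NONE)[0]
    c=max(cs,key=cv2.contourArea); return c[:,0,:].astype(float)
def cen(c):
    M=cv2.moments(c.astype(np.float32)); return np.array([M['m10'],M['m01']])/M['m00']
def rect(n,c,z):
    P=np.array([onz(C[n],p,z)[:2] for p in c],np.float32); return cv2.minAreaRect(P)
Y=((20,110,60),(34,255,255));R=((0,160,60),(6,255,255));B=((95,150,60),(125,255,255));LB=((95,60,90),(120,150,255))
O=((5,140,60),(16,255,255));BR=((13,60,70),(26,255,255))
items={'ypad_small':(Y,(420,170,480,230),(200,280,265,350)),'ypad_large':(Y,(380,80,460,150),(240,360,350,470)),
'redpad':(R,(205,240,260,305),(350,190,402,232)),'ylid':(Y,(230,325,266,365),(322,168,345,195)),'bluelid':(B,(462,255,500,285),(180,245,210,270)),
'brush':(O,(305,210,336,252),(315,228,340,262)),'redcover':(R,(170,340,215,375),(345,160,375,182))}
if __name__=='__main__':
  for k,(r,b1,b2) in items.items():
    a,b=mask('scene',*r,b1),mask('side',*r,b2); p,e=tri(C['scene'],cen(a),C['side'],cen(b))
    print(k,len(a),cen(a).round(1),cen(b).round(1),p.round(1),round(e,1))
    if 'pad' in k:
      for n,c in(('scene',a),('side',b)): print('   ',n,[np.round(v,1) for v in rect(n,c,5)])
  s=im['scene'][220:430,160:500]; cv2.imwrite('pics/crop.png',cv2.resize(s,None,fx=2.3,fy=2.3,interpolation=cv2.INTER_CUBIC))
E
python3 m.py
```

```text
ypad_small 140 [446.8 200.7] [233.4 316.9] [447.2 312.9   9.7] 2.0
    scene [array([442.9, 316.6]), array([ 76.5, 113.1]), np.float64(78.3)]
    side [array([451.8, 309.5]), array([ 80.2, 114.1]), np.float64(78.1)]
ypad_large 160 [417.2 113.3] [296.5 416.4] [173.  362.2  10.4] 3.3
    scene [array([165.4, 367.4]), array([108.3, 158.7]), np.float64(86.3)]
    side [array([179.5, 356.7]), array([113.6, 170.2]), np.float64(86.2)]
redpad 161 [229.6 273. ] [374.5 212.3] [ 474.2 -191.6   10.8] 3.2
    scene [array([ 469.8, -189.8]), array([ 75.6, 110. ]), np.float64(76.3)]
    side [array([ 479.7, -198.7]), array([ 64.9, 103.6]), np.float64(76.0)]
ylid 73 [247.4 341.8] [332.7 177. ] [ 644.6 -192.    41.1] 2.1
bluelid 64 [482.  268.8] [192.9 256.6] [643.  289.5  41. ] 0.1
brush 100 [320.5 236.8] [326.8 247.1] [456.8  11.3  22.7] 2.6
redcover 90 [181.8 358.8] [364.9 170.6] [ 627.  -316.3   13.2] 1.1
```

View pics/crop.png

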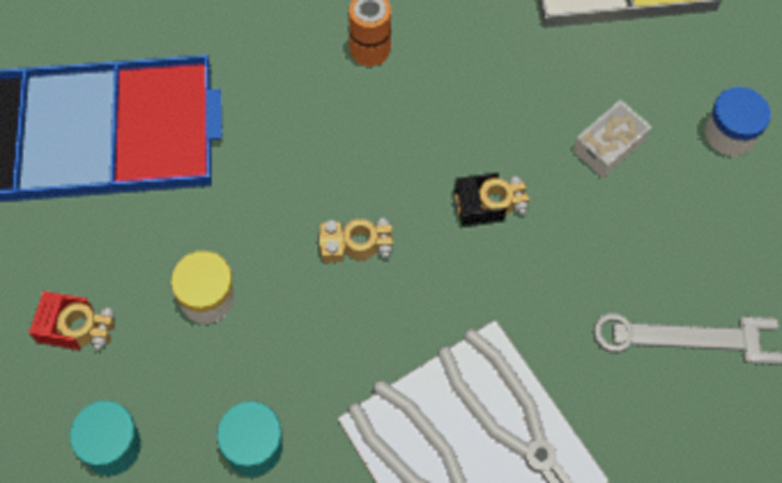

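The crop confirms the choices: 
- **Red clamp:** crop (70,320). 
- **Yellow jar:** (203,280), distinct from the turquoise jars at (103,435) and (249,435). 
- **Bare clamp (left alone):** (355,238). 
- **Black clamp:** (490,198). 
- **Tub:** (612,137). 
- **Blue jar (left alone):** (738,118). 
- **Brush:** (370,30). 
- **Motorcycle tray:** the small grey one, with a pad of about 80x114 mm.

Next I'll move above the left group and refine with the wrist camera.

Request:
servo_tool([
  [0, [340, 330, 20], 57],
  [0, [340, 330, 20], 57],
  [0, [340, 330, 20], 57],
  [0, [340, 330, 20], 57],
  [0, [340, 330, 20], 57],
  [0, [340, 330, 20], 57],
  [0, [340, 330, 20], 57],
  [0, [340, 330, 20], 57],
  [0, [340, 330, 20], 57],
  [0, [340, 330, 20], 57],
])

```text
t: 0.98
ee_pos: [503.4, -299.1, 254.3]
orientation: [-2.475, -1.935, 0.0]
ft_force: [1.2, -1.2, -0.2]
width: 87.8
grasp_force: 0.0
```

Request:
servo_tool([
  [0, [30, 30, 0], 0],
  [0, [30, 30, 0], 0],
  [0, [30, 30, 0], 0],
  [0, [30, 30, 0], 0],
  [0, [30, 30, 0], 0],
])

```text
t: 1.4
ee_pos: [531.3, -271.7, 254.0]
orientation: [-2.476, -1.933, 0.001]
ft_force: [-0.1, 0.0, -0.0]
width: 87.6
grasp_force: 0.0
```

Run:
```python
from h import *
o=ctrl.get_obs(); print(o['t'],o['ee_pos'],o['orientation'])
C,im=snap('wrist','w1.png'); np.savez('w1.npz',K=C[0],R=C[1],t=C[2])
```

```text
1.4 [ 531.32062567 -271.72580887  253.95284416] [-2.47592853e+00 -1.93270208e+00  9.76931379e-04]
```

View pics/w1.png

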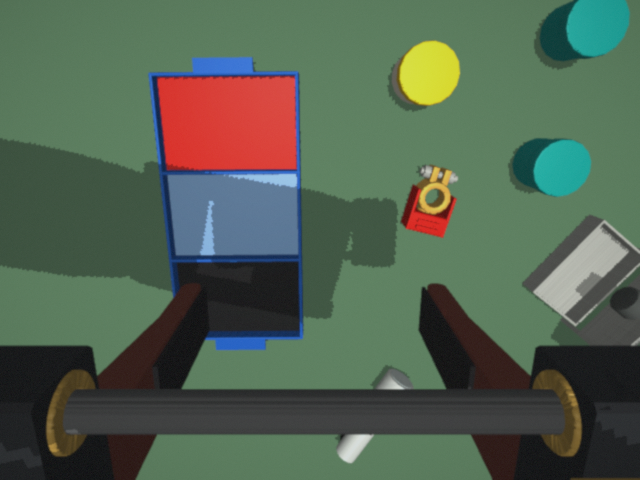

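The wrist view shows the car tray with its red, light blue and black pads at (228,123), (232,215) and (236,298). The yellow lid is at (429,73) and the red clamp at (432,205), ears up in the image. The turquoise jars are at (598,25) and (560,167).

Run:
```python
import m
from m import *
d=np.load('w1.npz'); C['wrist']=(d['K'],d['R'],d['t']); im['wrist']=cv2.imread('pics/w1.png')
bx={'ylid':(Y,(385,35,465,112)),'redcover':(R,(395,165,465,245)),'redpad':(R,(150,70,300,175))}
for k,(r,b) in bx.items():
    c=mask('wrist',*r,b); s=mask('scene',*items[k][0],items[k][1]); q=mask('side',*items[k][0],items[k][2])
    print(k,cen(c).round(1),'tri scene',*tri(C['wrist'],cen(c),C['scene'],cen(s)),'tri side',*tri(C['wrist'],cen(c),C['side'],cen(q)))
    z={'ylid':45,'redcover':28,'redpad':5}[k]; print('  rect',[np.round(v,1) for v in rect('wrist',c,z)], 'cen@z',onz(C['wrist'],cen(c),z).round(1))
# ring of the red clamp, bolt
c=mask('wrist',*BR,(412,160,462,222)); print('brass',cen(c),onz(C['wrist'],cen(c),25).round(1),cv2.boundingRect(c.astype(np.int32)))
lb=mask('wrist',(95,30,60),(125,165,255),(165,172,302,262)); print('lb',[np.round(v,1) for v in rect('wrist',lb,5)])
m_=mask('wrist',(105,140,40),(125,255,255),(145,55,310,352)); print('blue rim',[np.round(v,1) for v in rect('wrist',m_,18)])
# rim top corners: from approx corner pixels
for p in((150,73),(299,72),(302,338),(176,340)): print(onz(C['wrist'],p,18).round(1))
```

```text
ylid [428.1  72.8] tri scene [ 643.78127856 -190.67910616   37.61409928] 1.0746780519658126 tri side [ 641.93998067 -190.36700989   43.87441072] 0.4488906583070499
  rect [array([ 641.8, -190.6]), array([47.3, 48.2]), np.float64(79.2)] cen@z [ 641.8 -190.3   45. ]
redcover [425.2 216.9] tri scene [ 626.72574677 -315.05207292   10.7291584 ] 2.484570476583239 tri side [ 625.01353706 -312.94426408   16.17681729] 2.321359285745285
  rect [array([ 626.5, -304.5]), array([38.3, 40.8]), np.float64(61.6)] cen@z [ 623.5 -308.6   28. ]
redpad [228.3 122.2] tri scene [ 472.96996426 -188.82007081    7.11170746] 3.2096269833516784 tri side [ 472.68560796 -188.73100251   14.0674627 ] 3.9411718769102797
  rect [array([ 471.9, -188.5]), array([ 78.5, 118.5]), np.float64(76.0)] cen@z [ 472.4 -187.2    5. ]
brass [434.59832339 191.4849389 ] [ 636.1 -288.6   25. ] (415, 165, 37, 50)
lb [array([ 451.7, -270.3]), array([ 80.4, 122.4]), np.float64(76.7)]
blue rim [array([ 453.3, -269.4]), array([273.6, 125.8]), np.float64(76.4)]
[ 423.2 -133.6   18. ]
[ 544.3 -163.    18. ]
[ 484.5 -405.1   18. ]
[ 361.1 -376.8   18. ]
```

Request:
servo_tool([
  [0, [93, -37, -100], -14],
  [0, [93, -37, -100], -14],
  [0, [93, -37, -100], -14],
  [0, [93, -37, -100], -14],
  [0, [93, -37, -200], -14],
  [0, [93, -37, -200], -14],
  [0, [93, -37, -200], -14],
  [0, [93, -37, -236], -14],
  [0, [93, -37, -236], -14],
  [0, [93, -37, -236], -14],
])

```text
t: 2.28
ee_pos: [624.3, -309.6, 17.4]
orientation: [-2.694, -1.615, 0.001]
ft_force: [0.8, 1.3, -0.3]
width: 87.8
grasp_force: 0.0
```

Request:
servo_tool([
  [1, [0, 0, 0], 0],
  [1, [0, 0, 0], 0],
  [1, [0, 0, 0], 0],
  [1, [0, 0, 0], 0],
  [1, [0, 0, 0], 0],
  [1, [0, 0, 0], 0],
  [1, [0, 0, 0], 0],
  [1, [0, 0, 0], 0],
])

```text
t: 2.95
ee_pos: [625.7, -308.0, 18.4]
orientation: [2.692, 1.618, 0.001]
ft_force: [1.2, -0.2, 0.5]
width: 38.0
grasp_force: 0.4
```

Request:
servo_tool([
  [1, [0, 0, 0], 0],
  [1, [0, 0, 0], 0],
  [1, [0, 0, 0], 0],
  [1, [0, 0, 0], 0],
  [1, [0, 0, 20], 0],
  [1, [0, 0, 60], 0],
  [1, [0, 0, 60], 0],
])

```text
t: 3.53
ee_pos: [628.3, -309.4, 84.1]
orientation: [2.687, 1.615, 0.006]
ft_force: [1.9, -1.7, -0.0]
width: 35.8
grasp_force: 30.0
```

Request:
servo_tool([
  [1, [-50, 35, 10], 4],
  [1, [-85, 58, 10], 9],
  [1, [-120, 83, 10], 14],
  [1, [-155, 107, 10], 14],
  [1, [-155, 107, 10], 14],
  [1, [-155, 107, 10], 14],
  [1, [-155, 107, 10], 14],
  [1, [-155, 107, 10], 14],
])

```text
t: 4.2
ee_pos: [471.7, -201.6, 88.6]
orientation: [2.474, 1.933, 0.001]
ft_force: [0.1, -0.1, -0.3]
width: 35.7
grasp_force: 30.0
```

Run:
```python
from h import *
C,im=snap('wrist','w2.png')
```

```text
(no output)
```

View pics/w2.png

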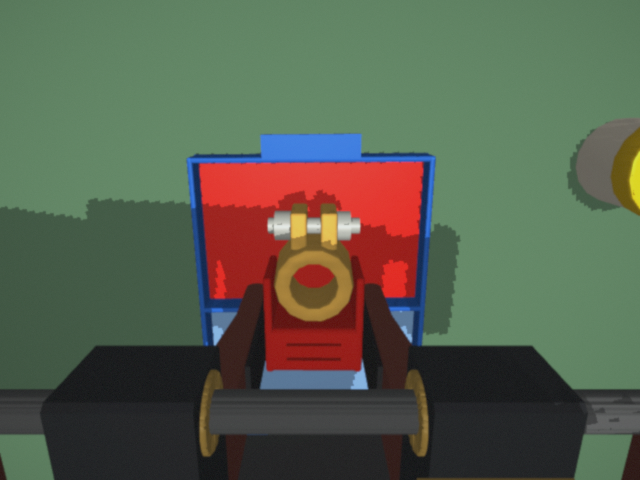

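The red clamp hangs level between the fingers at (314,290), inside the outline of the red bay. I'll lower and release it.

Request:
servo_tool([
  [1, [0, 0, -30], 0],
  [1, [0, 0, -55], 0],
  [1, [0, 0, -65], 0],
  [1, [0, 0, -65], 0],
  [1, [0, 0, -65], 0],
  [0.3, [0, 0, -65], 0],
  [0.3, [0, 0, -65], 0],
  [0.3, [0, 0, -65], 0],
  [0.3, [0, 0, -65], 0],
])

```text
t: 5.0
ee_pos: [470.8, -201.1, 23.7]
orientation: [2.475, 1.934, 0.001]
ft_force: [-0.5, 0.7, 1.1]
width: 59.0
grasp_force: 0.0
```

Request:
servo_tool([
  [0.3, [0, 0, 30], 0],
  [0.2, [0, 0, 70], 0],
  [0, [40, 0, 110], 0],
  [0, [80, 0, 110], 0],
  [0, [120, 0, 110], 0],
  [0, [168, 10, 110], 0],
  [0, [168, 10, 110], 0],
  [0, [168, 10, 110], 0],
  [0, [168, 10, 110], 0],
])

```text
t: 5.75
ee_pos: [638.2, -190.5, 132.9]
orientation: [-2.474, -1.935, 0.001]
ft_force: [-0.7, 0.4, -0.3]
width: 87.6
grasp_force: 0.0
```

Request:
servo_tool([
  [0, [4, 0, -40], 0],
  [0, [4, 0, -80], 0],
  [0, [4, 0, -100], 0],
  [0, [4, 0, -100], 0],
  [0, [4, 0, -100], 0],
  [1, [4, 0, -100], 0],
  [1, [4, 0, -100], 0],
  [1, [4, 0, -100], 0],
  [1, [4, 0, -100], 0],
  [1, [4, 0, -100], 0],
])

```text
t: 6.58
ee_pos: [642.8, -191.1, 34.4]
orientation: [2.474, 1.934, 0.001]
ft_force: [0.6, 0.4, -0.4]
width: 57.7
grasp_force: 0.0
```

Request:
servo_tool([
  [1, [0, 0, 0], 0],
  [1, [0, 0, 0], 0],
  [1, [0, 0, 0], 0],
  [1, [0, 0, 0], 0],
  [1, [0, 0, 30], 0],
  [1, [0, 0, 70], 0],
  [1, [0, 0, 110], 0],
  [1, [0, 0, 150], 0],
  [1, [0, 0, 190], 0],
  [1, [0, 0, 190], 0],
])

```text
t: 7.42
ee_pos: [646.2, -192.2, 231.9]
orientation: [2.467, 1.928, 0.011]
ft_force: [1.6, -0.4, -1.1]
width: 47.0
grasp_force: 30.0
```

Request:
servo_tool([
  [1, [-160, 300, 0], 0],
  [1, [-160, 300, 0], 0],
  [1, [-160, 300, 0], 0],
  [1, [-160, 300, 0], 0],
  [1, [-160, 300, 0], 0],
  [1, [-160, 300, 0], 0],
  [1, [-160, 300, 0], 0],
  [1, [-160, 300, 0], 0],
  [1, [-160, 300, 0], 0],
  [1, [-160, 300, 0], 0],
])

```text
t: 8.25
ee_pos: [480.6, 110.9, 222.6]
orientation: [-2.471, -1.939, 0.002]
ft_force: [0.5, -0.6, -1.0]
width: 47.4
grasp_force: 30.0
```

Run:
```python
from h import *
o=ctrl.get_obs(); print(o['t'],o['ee_pos'],o['orientation'],o['width'],o['grasp_force'])
C,im=snap('wrist','w3.png'); np.savez('w3.npz',K=C[0],R=C[1],t=C[2])
```

```text
8.25 [480.55540564 110.86246887 222.58499874] [-2.47090608e+00 -1.93875941e+00  2.25862999e-03] 47.409845383922494 30.000079572200775
```

View pics/w3.png

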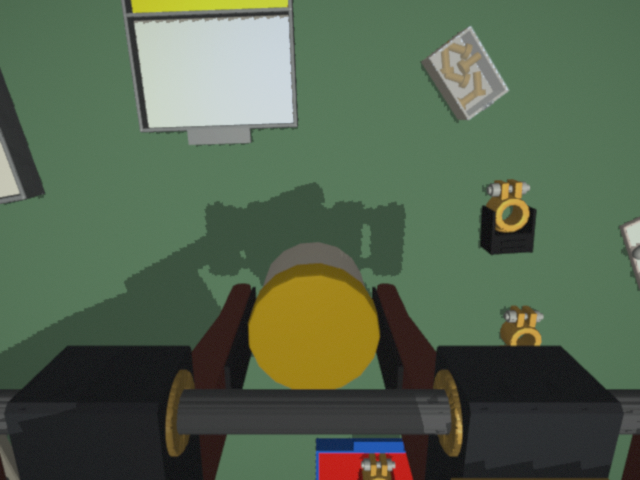

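The wrist view shows the jar held upright at (314,325). The off-white bay is at (215,72), the tub at (465,75), the black clamp at (509,220) and the bare clamp at (522,330).

Run:
```python
from m import *
d=np.load('w3.npz'); C['wrist']=(d['K'],d['R'],d['t']); im['wrist']=cv2.imread('pics/w3.png')
W=C['wrist']
c=mask('wrist',(0,0,140),(180,60,255),(125,10,300,135)); print('wpad',[np.round(v,1) for v in rect('wrist',c,5)])
y=mask('wrist',(0,0,0),(180,255,255),(130,0,292,14))
for p in((141,132),(297,127),(292,8),(126,15)): print(' rim',onz(W,p,18).round(1))
def notgreen(n,b):
    h=cv2.cvtColor(im[n],cv2.COLOR_BGR2HSV); g=cv2.inRange(h,(45,60,0),(85,255,255)); v=cv2.bitwise_not(g)
    z=np.zeros_like(v);x0,y0,x1,y1=b;z[y0:y1,x0:x1]=v[y0:y1,x0:x1]
    z=cv2.morphologyEx(z,cv2.MORPH_OPEN,np.ones((3,3)));c=max(cv2.findContours(z,0,1)[0],key=cv2.contourArea)
    return c[:,0,:].astype(float)
wb,sb,db=(415,20,520,130),(405,258,450,300),(220,235,252,262)
a,b,e=notgreen('wrist',wb),notgreen('scene',sb),notgreen('side',db)
print('tub',[np.round(v,1) for v in rect('wrist',a,27)],cen(a),cen(b),cen(e)); print(tri(W,cen(a),C['scene'],cen(b)),tri(W,cen(a),C['side'],cen(e)))
a=mask('wrist',(0,0,0),(180,255,45),(470,195,545,262)); print('blackcover',[np.round(v,1) for v in rect('wrist',a,28)],cv2.boundingRect(a.astype(np.int32)))
r=mask('wrist',*BR,(490,178,532,235)); print('ring',cen(r),onz(W,cen(r),25).round(1))
b=mask('scene',(0,0,0),(180,255,50),(350,288,392,322)); print('scene black',[np.round(v,1) for v in rect('scene',b,28)]);
e=mask('side',(0,0,0),(180,255,50),(250,208,285,235));print(tri(W,cen(a),C['scene'],cen(b)),tri(W,cen(a),C['side'],cen(e)))
# brush top: dark centre hole/wire ring
for n,bb in(('scene',(305,210,336,252)),('side',(315,228,340,262))):
    c=notgreen(n,bb); x,y,w,h=cv2.boundingRect(c.astype(np.int32)); print('brush',n,x,y,w,h); 
print('brush top tri',tri(C['scene'],(321,223),C['side'],(327,236)))
```

```text
wpad [array([428.7, 232.6]), array([ 80.3, 120.1]), np.float64(78.2)]
 rim [359.7 203.4  18. ]
 rim [481.7 177.6  18. ]
 rim [499.2 260.9  18. ]
 rim [378.4 285.7  18. ]
tub [array([613.7, 183.5]), array([44. , 59.5]), np.float64(23.3)] [465.07481848  74.67890841] [427.  278.5] [235.39520202 248.28998316]
(array([617.572589  , 185.42067178,  16.70348945]), np.float64(1.6687057556753515)) (array([616.14047981, 184.29915859,  18.56112919]), np.float64(1.092791584671364))
blackcover [array([630.4,  57.8]), array([41.2, 43.5]), np.float64(79.8)] (480, 206, 56, 48)
ring [509.71101024 207.33798883] [635.7  74.5  25. ]
scene black [array([643. ,  47.8]), array([38.1, 42.4]), np.float64(80.4)]
(array([636.06127309,  46.32112458,   9.45568094]), np.float64(2.1941201208511667)) (array([634.67036288,  44.48326215,  10.15693443]), np.float64(2.5718420296939444))
brush scene 305 210 31 42
brush side 319 229 17 30
brush top tri (array([453.01513735,  14.49243031,  67.00350883]), np.float64(1.5783887155488248))
```

Request:
servo_tool([
  [1, [-35, 203, -60], 2],
  [1, [-35, 203, -60], 2],
  [1, [-35, 203, -60], 2],
  [1, [-35, 203, -60], 2],
  [1, [-35, 203, -60], 2],
  [1, [-35, 203, -60], 2],
  [1, [-35, 203, -60], 2],
  [1, [-35, 203, -100], 2],
  [1, [-35, 203, -140], 2],
  [1, [-35, 203, -140], 2],
])

```text
t: 9.13
ee_pos: [444.4, 307.4, 76.9]
orientation: [-2.443, -1.974, 0.019]
ft_force: [-1.3, -1.3, -1.0]
width: 47.1
grasp_force: 30.0
```

Request:
servo_tool([
  [1, [0, 0, 0], 0],
  [1, [0, 0, 0], 0],
  [1, [0, 0, -25], 0],
  [1, [0, 0, -44], 0],
  [1, [0, 0, -44], 0],
  [1, [0, 0, -44], 0],
  [1, [0, 0, -44], 0],
])

```text
t: 9.72
ee_pos: [448.9, 312.7, 41.7]
orientation: [2.441, 1.977, 0.006]
ft_force: [-0.1, -0.0, -0.9]
width: 47.3
grasp_force: 30.0
```

Request:
servo_tool([
  [1, [0, 0, -3], 0],
  [1, [0, 0, -3], 0],
  [1, [0, 0, -3], 0],
  [0.2, [0, 0, -3], 0],
  [0.2, [0, 0, -3], 0],
  [0.2, [0, 0, -3], 0],
  [0.2, [0, 0, -3], 0],
])

```text
t: 10.3
ee_pos: [447.5, 312.2, 36.6]
orientation: [2.441, 1.977, 0.001]
ft_force: [0.1, -0.4, -1.2]
width: 68.4
grasp_force: 0.0
```

Request:
servo_tool([
  [0.2, [0, 0, 40], 0],
  [0, [0, 0, 80], 0],
  [0, [0, 0, 100], 0],
  [0, [0, 0, 100], 0],
  [0, [0, 0, 100], 0],
])

```text
t: 10.72
ee_pos: [447.9, 312.5, 137.4]
orientation: [2.441, 1.977, 0.004]
ft_force: [0.2, -0.4, -1.3]
width: 87.4
grasp_force: 0.0
```

Request:
servo_tool([
  [0, [169, -127, 0], 35],
  [0, [169, -127, 0], 35],
  [0, [169, -127, 0], 35],
  [0, [169, -127, 0], 35],
  [0, [169, -127, 0], 35],
  [0, [169, -127, 0], 35],
  [0, [169, -127, 0], 35],
  [0, [169, -127, 0], 35],
  [0, [169, -127, -40], 35],
  [0, [169, -127, -40], 35],
])

```text
t: 11.55
ee_pos: [610.8, 185.2, 90.4]
orientation: [-1.73, -2.614, 0.012]
ft_force: [-1.9, -1.1, -0.9]
width: 87.8
grasp_force: 0.0
```

Run:
```python
from h import *
o=ctrl.get_obs(); print(o['t'],o['ee_pos'],o['orientation'])
C,im=snap('wrist','w4.png'); print(cv2.projectPoints(np.array([[617,185,27.],[643,289.5,41],o['ee_pos']-[0,0,14]]),cv2.Rodrigues(C[1])[0],C[2],C[0],None)[0])
```

```text
11.55 [610.8293042  185.17361586  90.36257281] [-1.72974726 -2.61418337  0.01210447]
[[[327.84073888 272.30894424]]

 [[479.33794288  99.53869917]]

 [[316.75230406 309.34487314]]]
```

View pics/w4.png

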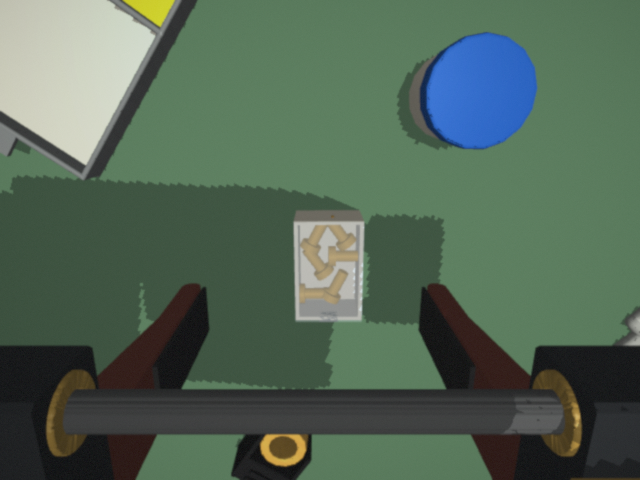

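The tub's top centre is at (329,271), squarely aligned and where I predicted it. The blue jar at (479,90) is clear. Descending now.

Request:
servo_tool([
  [0, [0, 0, 0], 0],
  [0, [0, 0, 0], 0],
  [0, [0, 0, -40], 0],
  [0, [0, 0, -78], 0],
  [0, [0, 0, -78], 0],
  [0, [0, 0, -78], 0],
  [1, [0, 0, -78], 0],
  [1, [0, 0, -78], 0],
  [1, [0, 0, -78], 0],
  [1, [0, 0, -78], 0],
])

```text
t: 12.43
ee_pos: [616.8, 185.2, 19.4]
orientation: [1.733, 2.619, 0.002]
ft_force: [0.9, 0.6, 0.2]
width: 64.5
grasp_force: 0.0
```

Request:
servo_tool([
  [1, [0, 0, 0], 0],
  [1, [0, 0, 0], 0],
  [1, [0, 0, 0], 0],
  [1, [0, 0, 0], 0],
  [1, [0, 0, 0], 0],
  [1, [0, 0, 0], 0],
  [1, [0, 0, 0], 0],
  [1, [0, 0, 0], 0],
])

```text
t: 13.1
ee_pos: [616.5, 185.1, 18.3]
orientation: [1.734, 2.62, 0.0]
ft_force: [0.6, -0.5, 1.0]
width: 35.7
grasp_force: 30.0
```

Request:
servo_tool([
  [1, [0, 0, 40], 0],
  [1, [0, 0, 80], 0],
  [1, [-188, 47, 80], -35],
  [1, [-188, 47, 80], -35],
  [1, [-188, 47, 80], -35],
  [1, [-188, 47, 80], -35],
  [1, [-188, 47, 80], -35],
  [1, [-188, 47, 80], -35],
  [1, [-188, 47, 80], -35],
  [1, [-188, 47, 80], -35],
])

```text
t: 13.93
ee_pos: [429.3, 232.4, 98.5]
orientation: [2.439, 1.98, 0.002]
ft_force: [0.5, -0.8, 0.0]
width: 35.9
grasp_force: 30.0
```

Request:
servo_tool([
  [1, [0, 0, 0], 0],
  [1, [0, 0, 0], 0],
  [1, [0, 0, -30], 0],
  [1, [0, 0, -60], 0],
  [1, [0, 0, -70], 0],
  [1, [0, 0, -70], 0],
  [1, [0, 0, -70], 0],
])

```text
t: 14.52
ee_pos: [428.5, 231.8, 28.0]
orientation: [-2.441, -1.977, 0.002]
ft_force: [-0.3, -0.1, -1.3]
width: 36.0
grasp_force: 30.0
```

Request:
servo_tool([
  [1, [0, 0, -4], 0],
  [1, [0, 0, -4], 0],
  [1, [0, 0, -4], 0],
  [0.3, [0, 0, -4], 0],
  [0.3, [0, 0, -4], 0],
  [0.3, [0, 0, -4], 0],
  [0.3, [0, 0, -4], 0],
  [0.3, [0, 0, 36], 0],
  [0, [0, 0, 76], 0],
  [0, [0, 0, 90], 0],
])

```text
t: 15.35
ee_pos: [429.9, 232.9, 121.6]
orientation: [2.441, 1.977, 0.006]
ft_force: [0.5, 1.5, 0.3]
width: 70.9
grasp_force: 0.0
```

Request:
servo_tool([
  [0, [206, -179, 0], 2],
  [0, [206, -179, 0], 2],
  [0, [206, -179, 0], 2],
  [0, [206, -179, 0], 2],
  [0, [206, -179, 0], 2],
  [0, [206, -179, 0], 2],
  [0, [206, -179, 0], 2],
  [0, [206, -179, 0], 2],
  [0, [206, -179, 0], 2],
  [0, [206, -179, 0], 2],
])

```text
t: 16.18
ee_pos: [633.2, 53.3, 117.8]
orientation: [-2.406, -2.019, 0.002]
ft_force: [-1.4, 0.8, 0.1]
width: 87.9
grasp_force: 0.0
```

Run:
```python
from h import *
o=ctrl.get_obs(); print(o['t'],o['ee_pos'],o['orientation'])
C,im=snap('wrist','w5.png'); np.savez('w5.npz',K=C[0],R=C[1],t=C[2]); print(cv2.projectPoints(np.array([[634.5,53,28.]]),cv2.Rodrigues(C[1])[0],C[2],C[0],None)[0])
```

```text
16.1833 [633.22036057  53.33712395 117.80422524] [-2.40568986e+00 -2.01876020e+00  1.83526144e-03]
[[[318.09480723 250.43318564]]]
```

View pics/w5.png

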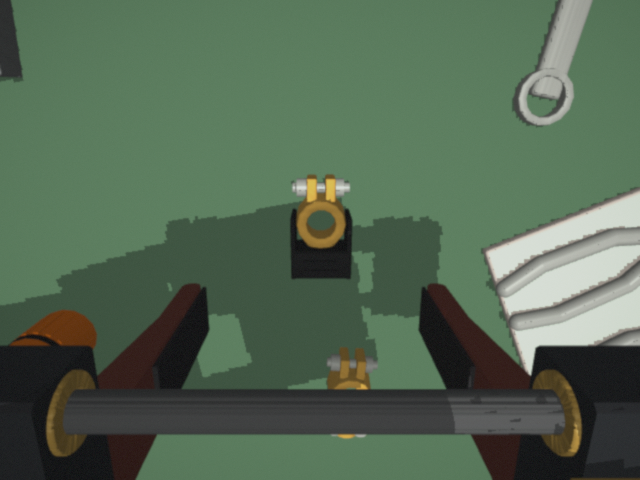

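The black clamp's cover is at (321,247), aligned and on the predicted point (318,250). The bare clamp at (350,395) is well clear.

Request:
servo_tool([
  [0, [1, 0, -40], 0],
  [0, [1, 0, -80], 0],
  [0, [1, 0, -101], 0],
  [0, [1, 0, -101], 0],
  [0, [1, 0, -101], 0],
  [1, [1, 0, -101], 0],
  [1, [1, 0, -101], 0],
  [1, [1, 0, -101], 0],
  [1, [1, 0, -101], 0],
  [1, [1, 0, -101], 0],
])

```text
t: 17.07
ee_pos: [635.3, 53.1, 17.5]
orientation: [2.406, 2.02, 0.0]
ft_force: [0.3, -0.6, -0.1]
width: 58.1
grasp_force: 0.0
```

Request:
servo_tool([
  [1, [0, 0, 0], 0],
  [1, [0, 0, 0], 0],
  [1, [0, 0, 0], 0],
  [1, [0, 0, 0], 0],
  [1, [0, 0, 0], 0],
  [1, [0, 0, 0], 0],
  [1, [0, 0, 0], 0],
  [1, [0, 0, 0], 0],
])

```text
t: 17.73
ee_pos: [635.5, 53.0, 17.3]
orientation: [2.406, 2.019, 0.0]
ft_force: [1.6, 0.0, 1.0]
width: 35.7
grasp_force: 30.0
```

Request:
servo_tool([
  [1, [0, 0, 40], 0],
  [1, [0, 0, 80], 0],
  [1, [0, 0, 120], 0],
  [1, [-205, -416, 120], -4],
  [1, [-205, -416, 120], -4],
  [1, [-205, -416, 120], -4],
  [1, [-205, -416, 120], -4],
  [1, [-205, -416, 120], -4],
  [1, [-205, -416, 120], -4],
  [1, [-205, -416, 120], -4],
])

```text
t: 18.57
ee_pos: [504.8, -209.8, 137.0]
orientation: [-2.474, -1.934, 0.001]
ft_force: [1.1, 0.1, -2.0]
width: 36.0
grasp_force: 30.0
```

Request:
servo_tool([
  [1, [-74, -153, 0], 0],
  [1, [-74, -153, 0], 0],
  [1, [-74, -153, 0], 0],
  [1, [-74, -153, 0], 0],
  [1, [-74, -153, 0], 0],
  [1, [-74, -153, 0], 0],
  [1, [-74, -153, -40], 0],
  [1, [-74, -153, -80], 0],
  [1, [-74, -153, -80], 0],
  [1, [-74, -153, -80], 0],
])

```text
t: 19.4
ee_pos: [431.3, -358.9, 55.4]
orientation: [-2.469, -1.932, 0.002]
ft_force: [-0.3, 0.6, -0.8]
width: 36.2
grasp_force: 30.0
```

Request:
servo_tool([
  [1, [-1, -2, 0], 0],
  [1, [-1, -2, -20], 0],
  [1, [-1, -2, -32], 0],
  [1, [-1, -2, -32], 0],
  [1, [-1, -2, -32], 0],
  [1, [-1, -2, -32], 0],
])

```text
t: 19.9
ee_pos: [432.1, -364.0, 26.6]
orientation: [2.474, 1.934, 0.001]
ft_force: [-0.1, -0.0, -1.6]
width: 35.4
grasp_force: 30.0
```

Request:
servo_tool([
  [1, [0, 0, -4], 0],
  [1, [0, 0, -4], 0],
  [1, [0, 0, -4], 0],
  [0.3, [0, 0, -4], 0],
  [0.3, [0, 0, -4], 0],
  [0.3, [0, 0, -4], 0],
  [0.3, [0, 0, -4], 0],
  [0.3, [0, 0, 36], 0],
  [0, [0, 0, 76], 0],
  [0, [0, 0, 116], 0],
])

```text
t: 20.73
ee_pos: [430.6, -362.9, 141.4]
orientation: [-2.473, -1.932, 0.001]
ft_force: [1.1, 0.0, -0.5]
width: 71.1
grasp_force: 0.0
```

Request:
servo_tool([
  [0, [23, 350, 70], 0],
  [0, [23, 350, 70], 0],
  [0, [23, 350, 70], 0],
  [0, [23, 350, 70], 0],
  [0, [23, 350, 70], 0],
  [0, [23, 350, 70], 0],
  [0, [23, 350, 70], 0],
  [0, [23, 350, 70], 0],
  [0, [23, 350, 70], 0],
  [0, [23, 350, 70], 0],
])

```text
t: 21.57
ee_pos: [454.8, -10.0, 212.3]
orientation: [2.471, 1.939, 0.003]
ft_force: [0.6, 0.4, 0.7]
width: 87.8
grasp_force: 0.0
```

Run:
```python
from h import *
o=ctrl.get_obs(); print(o['t'],o['ee_pos'],o['orientation'])
C,im=snap('wrist','w6.png'); print(cv2.projectPoints(np.array([[455,13,68.],[455,13,0]]),cv2.Rodrigues(C[1])[0],C[2],C[0],None)[0])
```

```text
21.5667 [454.82283415 -10.02031267 212.25388749] [2.47114554 1.93904907 0.00284548]
[[[307.31419448 194.75348818]]

 [[308.41700232 179.56907485]]]
```

View pics/w6.png

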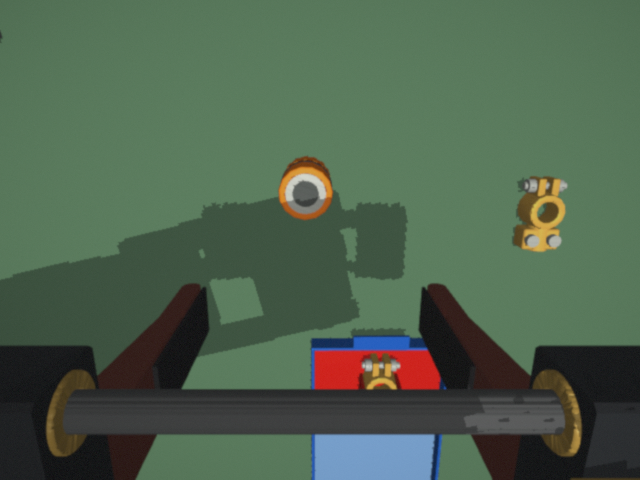

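The brush top is at (306,192), within 3 px of prediction. Gripping it at mid-height.

Request:
servo_tool([
  [0, [0, 24, 0], 0],
  [0, [0, 24, -30], 0],
  [0, [0, 24, -60], 0],
  [0, [0, 24, -100], 0],
  [0, [0, 24, -140], 0],
  [0, [0, 24, -172], 0],
  [0, [0, 24, -172], 0],
  [0, [0, 24, -172], 0],
  [1, [0, 24, -172], 0],
  [1, [0, 24, -172], 0],
])

```text
t: 22.45
ee_pos: [455.9, 10.0, 41.2]
orientation: [2.474, 1.932, 0.004]
ft_force: [-0.1, 0.2, 0.2]
width: 77.6
grasp_force: 0.0
```

Request:
servo_tool([
  [1, [0, 0, 0], 0],
  [1, [0, 0, 0], 0],
  [1, [0, 0, 0], 0],
  [1, [0, 0, 0], 0],
  [1, [0, 0, 0], 0],
  [1, [0, 0, 0], 0],
  [1, [0, 0, 0], 0],
  [1, [0, 0, 0], 0],
  [1, [0, 0, 0], 0],
])

```text
t: 23.2
ee_pos: [454.5, 10.5, 39.4]
orientation: [2.475, 1.934, 0.0]
ft_force: [-1.2, -0.4, 5.9]
width: 37.3
grasp_force: 30.0
```

Request:
servo_tool([
  [1, [0, 0, 30], 0],
  [1, [0, 0, 70], 0],
  [1, [0, 0, 110], 0],
  [1, [-2, -40, 110], 0],
  [1, [-2, -80, 110], 0],
  [1, [-2, -120, 110], 0],
  [1, [-2, -160, 110], 0],
  [1, [-2, -200, 110], 0],
  [1, [-2, -240, 110], 0],
  [1, [-2, -280, 110], 0],
])

```text
t: 24.03
ee_pos: [451.7, -271.4, 149.0]
orientation: [-2.475, -1.934, 0.0]
ft_force: [0.8, -0.2, -0.1]
width: 37.6
grasp_force: 30.0
```

Request:
servo_tool([
  [1, [0, 0, 0], 0],
  [1, [0, 0, 0], 0],
  [1, [0, 0, 0], 0],
  [1, [0, 0, 0], 0],
])

```text
t: 24.37
ee_pos: [451.9, -268.3, 148.8]
orientation: [-2.473, -1.934, 0.001]
ft_force: [0.2, 0.2, -1.1]
width: 37.4
grasp_force: 30.0
```

Run:
```python
from h import *
C,im=snap('scene','s7.png'); C,w=snap('wrist','w7.png')
a=cv2.resize(im[170:390,110:510],(800,440)); cv2.imwrite('pics/v7.png',np.hstack([cv2.resize(im[200:380,110:290],(400,400)),cv2.resize(w,(400,400))]))
```

```text
(no output)
```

View pics/v7.png

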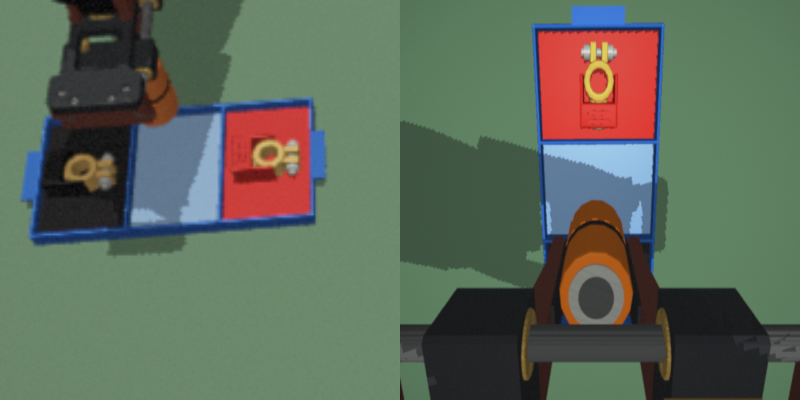

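Both clamps lie flat in their bays and the brush is held upright above the middle one. Lowering it.

Request:
servo_tool([
  [1, [0, 0, -40], 0],
  [1, [0, 0, -75], 0],
  [1, [0, 0, -95], 0],
  [1, [0, 0, -103], 0],
  [1, [0, 0, -103], 0],
  [1, [0, 0, -103], 0],
  [1, [0, 0, -103], 0],
])

```text
t: 25.05
ee_pos: [453.1, -269.4, 47.0]
orientation: [2.474, 1.935, 0.001]
ft_force: [0.8, -0.0, -1.2]
width: 37.2
grasp_force: 30.0
```

Request:
servo_tool([
  [1, [0, 0, -2], 0],
  [1, [0, 0, -2], 0],
  [1, [0, 0, -2], 0],
  [0.4, [0, 0, -2], 0],
  [0.4, [0, 0, -2], 0],
  [0.3, [0, 0, -2], 0],
  [0.3, [0, 0, -2], 0],
  [0.3, [0, 0, -2], 0],
])

```text
t: 25.72
ee_pos: [452.4, -269.6, 44.3]
orientation: [2.475, 1.934, 0.0]
ft_force: [-0.4, 0.6, 0.1]
width: 61.1
grasp_force: 0.0
```

Request:
servo_tool([
  [0.3, [0, 0, 30], 0],
  [0.3, [0, 0, 70], 0],
  [0.3, [0, 0, 110], 0],
  [0.3, [0, 0, 150], 0],
  [0.3, [0, 0, 190], 0],
  [0.3, [-20, -100, 230], 0],
  [0.3, [-40, -160, 230], 0],
  [0.3, [-40, -160, 230], 0],
  [0.3, [-40, -160, 230], 0],
  [0.3, [-40, -160, 230], 0],
])

```text
t: 26.55
ee_pos: [411.3, -435.6, 276.2]
orientation: [2.475, 1.927, -0.002]
ft_force: [-0.2, 0.0, 0.0]
width: 61.5
grasp_force: 0.0
```

Run:
```python
from h import *
C,im=snap('scene','s8.png'); C,w=snap('side','d8.png')
cv2.imwrite('pics/v8.png',np.hstack([cv2.resize(im[140:400,110:510],(480,312)),cv2.resize(w[140:400,180:460],(320,312))]))
```

```text
(no output)
```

View pics/v8.png

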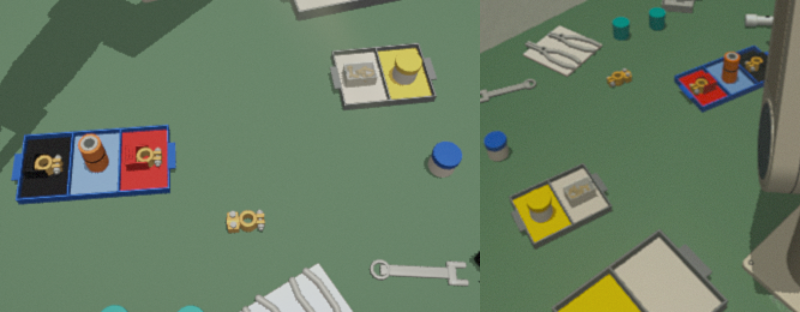

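All five parts stand upright in their bays: the clamps and brush at (47,163), (92,152) and (148,156), the tub at (360,75) and the yellow jar at (407,67). The bare clamp and blue jar haven't moved. I'll hand the job in.

```bash
python3 -c "
from workcell import ctrl
print(ctrl.close_job())"
```

```text
the job is handed in; nothing more can be done
None
```

Both kits are made up and handed in after about 27 s of robot time; the last pictures show all five parts upright in their bays and the bare clamp and blue jar where they started, but the hand-in returned no verdict.

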